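# Find the casserole lid with the loose knob and put it aside

## Task

The knob of one of the three casserole lids has worked loose. Feel the knobs one after the other by rocking each gently from side to side while its lid stays in the rim, until you have felt the loose one give; then lift that lid off by its knob and set it down gently, right way up, in the middle of the square wooden board, ready for tightening. Leave the two sound lids in place, do not force a knob or shove a casserole, and leave everything else where it is.

Things in the scene. Friction and masses are not known exactly. Their poses are not given: they have to be found in the camera images.
- pot_1: one of three alike round dark grey enamelled casseroles: 70 mm high, 138 mm over the rim, 126 mm inside it, two loop handles reaching 89 mm from the centre at 52 mm height; about 1.1 kg, standing loose on the worktop. Origin: centre of its underside, z up
- lid_1: dark iron lid in the rim of pot_1: 141 mm across, 24 mm high without knob, 0.73 to 0.92 kg. Origin: centre of its underside, z up; seated 64 mm above pot_1's origin. A locating ring under it (121 mm across, 6 mm deep) lets it shift 2.5 mm off centre; it slides so far at a side push of over about 4 N. Set on a flat surface, its origin is at that surface's height
- knob_1_head (a point): point on the axis (z) of lid_1's bright steel mushroom knob, 44 mm above lid_1's origin, where the knob is widest (36 mm); its waist (16 mm) is 12 mm lower, its top 9 mm higher. The three knobs look alike and stand upright
- pot_2: one of three alike round dark grey enamelled casseroles: 70 mm high, 138 mm over the rim, 126 mm inside it, two loop handles reaching 89 mm from the centre at 52 mm height; about 1.1 kg, standing loose on the worktop. Origin: centre of its underside, z up
- lid_2: dark iron lid in the rim of pot_2: 141 mm across, 24 mm high without knob, 0.73 to 0.92 kg. Origin: centre of its underside, z up; seated 64 mm above pot_2's origin. A locating ring under it (121 mm across, 6 mm deep) lets it shift 2.5 mm off centre; it slides so far at a side push of over about 4 N. Set on a flat surface, its origin is at that surface's height
- knob_2_head (a point): point on the axis (z) of lid_2's bright steel mushroom knob, 44 mm above lid_2's origin, where the knob is widest (36 mm); its waist (16 mm) is 12 mm lower, its top 9 mm higher. A sound knob gives under 1.5 mm here at a 4 N side push; the loose one leans about 0.2 rad (3 to 5 mm to either side) at 1 to 3.5 N, and pulls out about 2.5 mm before its lid follows
- pot_3: one of three alike round dark grey enamelled casseroles: 70 mm high, 138 mm over the rim, 126 mm inside it, two loop handles reaching 89 mm from the centre at 52 mm height; about 1.1 kg, standing loose on the worktop. Origin: centre of its underside, z up
- lid_3: dark iron lid in the rim of pot_3: 141 mm across, 24 mm high without knob, 0.73 to 0.92 kg. Origin: centre of its underside, z up; seated 64 mm above pot_3's origin. A locating ring under it (121 mm across, 6 mm deep) lets it shift 2.5 mm off centre; it slides so far at a side push of over about 4 N. Set on a flat surface, its origin is at that surface's height
- knob_3_head (a point): point on the axis (z) of lid_3's bright steel mushroom knob, 44 mm above lid_3's origin, where the knob is widest (36 mm); its waist (16 mm) is 12 mm lower, its top 9 mm higher. Pinched by two fingers, a loose knob pivots freely across the line on which they close, but hardly along it
- board: small square wooden board on the worktop, 160 x 160 x 16 mm, fixed. Origin: centre of its underside, z up; x and y along its sides
- salt: salt shaker, 44 mm across, 90 mm high, standing behind the casseroles; origin: centre of its underside
- mill: dark wooden pepper mill, 58 mm across, 150 mm high, standing behind the casseroles; origin: centre of its underside
- artichoke: green artichoke, 135 mm across, 109 mm high, standing to the left; origin: centre of its underside
Mind the look-alikes: they are no part of the job. Leave any red look-alike of the pot_2 alone.

How it is judged:
By the outcome, as a careful person would: the job done as asked, in the order asked, and still so for the second after the job is handed in, with the robot touching nothing.
It also fails if it takes over 72 s, if anything falls off the work surface, if the arm or the gripper's body presses on something with over 40 N, if the wrist force passes 120 N, or if a joint passes its speed limit or range.

## Robot

A 7-joint arm with a two-finger parallel gripper is mounted at the origin on a cart in front of the work surface, level with it; the furniture and walls round the work are solid. World frame = base frame: x ahead of the robot, y to its left, z up, the work surface at z = 0. Lengths are in m, angles in rad, forces in N, time in s.
With the tool pointing down it reaches from about 0.425 to 0.875 m from the base axis. Payload 8.4 kg.
Tool frame: the origin (TCP) lies on the front face of the gripper's body, between the roots of the fingers; the fingertips stand 70 mm ahead of it and the grasp point (between the pads) lies 51 mm ahead of it (r.grip_point_offset is the distance from the TCP to the grasp point, in m); z points along the fingers, y is the line along which they close (so a half turn about z gives the same grasp; the last joint's range is limited). The gripper opens to 87 mm and grips with 3 to 60 N. Pads are 19 mm wide; open, the fingers measure 117 mm over their backs; the gripper's body (75 mm by 190 mm) begins 51 mm behind the grasp point.
Start: joints at [1.187, 0.333, 0.04, 1.465, -0.013, 1.343, -0.059], TCP at [0.183, -0.624, 0.292] pointing down, gripper open.
Joint ranges: [-2.58, 2.58], [-0.38, 2.09], [-1.3, 1.39], [0.25, 2.4], [-1.5, 4.64], [0.08, 2.09], [-2.65, 2.65]. Speed limits (rad/s): [2.22, 2.22, 2.79, 2.79, 3.14, 3.14, 3.14].

## Interface

Orientations are given as a 3x3 rotation matrix whose columns are the frame's x, y, z axes.
In Python, from cell import r gives the robot as it stands.
- The arm moves only by the tool servo_tool, never from a script. Its argument "targets" is a list of rows, each an object of numbers: "hand": the closure in counts, from 0 (fully open) to 255 (shut); "tx", "ty", "tz": the shift along the tool's x, y, z in mm; "spin": the turn about the tool's z in degrees. A call has exactly 8 rows; each row is the pose to reach, as a shift and turn from the pose commanded when the call began, along the tool's axes at that moment; what a row does not reach only later rows make up. A row lasts 1/8 s, in which the tool goes at most 62.5 mm and 10.7 degrees, less where a joint would pass 70% of its speed; a pose out of reach is approached as far as the arm can. A call with a gripper value outside its range is refused whole. The fingers move at their own pace and stop on an object; the grip force is fixed at half the most. Time passes only in rows, so rows that repeat a pose let the fingers close, or fill a call up. It gives the time, the measured TCP pose, the force, the opening and the grip force at its end, in the units of the state.
- r.get_obs(): the state, without advancing time (a new reading comes with each control period).
- r.get_image(name): name is "scene" or "top"; returns a dict with "color" (384x512x3 uint8, red, green, blue), "intrinsics" (3x3 intrinsics, pixels), "R" (3x3) and "t" (3): a world point X has camera coordinates R X + t. Camera axes: x right, y down, z forward; pixel columns grow to the right and rows downward; lengths in m; the calibration is good to about 2 mm. A picture is of the moment at which its call begins. There is no depth.
- r.hand_in(): hands the job in; it is judged then, once.
The state is a dict: "time": time; "qpos": joint angles; "qvel": joint speeds; "joint_efforts": joint torques, N m; "ee_pos": TCP position; "tool_rot": TCP orientation; "contact_force": force on the tool from outside, world axes, zero at the start; "wrist_torque": the same for the moment, N m; "grip_width": opening from 0.0 (shut) to 1.0 (fully open); "grasp_force": force on a finger pad.
Only numpy, scipy, OpenCV 4.12 (cv2) and the standard library are available. Lean on these libraries where they do the work, as an engineer would, in place of code of your own. Each camera call takes 0.05 s, during which the arm holds its last target. There are 200 camera calls.

## Working session

There is one attempt and no reset: what is moved stays moved. The work goes in short steps, Python scripts to look and compute and a tool call to move; the robot and the scene stay as the last step left them, time stands still between calls to the robot, and variables do not carry over. Pictures are saved under pics/ and viewed, at most 10 in all, crops included, and the job is handed in when it is done.

Besides the shell and the picture viewer there is one more tool, called after "Emit:" as name([rows], argument=value, ...), one row to a line, values as JSON. servo_tool: Moves the arm, as the interface text tells. Its arguments: {"type":"object","properties":{"targets":{"type":"array"}},"required":["targets"]}

```bash
mkdir -p pics
cat > h.py <<'E'
import numpy as np, cv2
from cell import r
def ray(im,u,v,z):
    K,R,t=map(np.array,(im["intrinsics"],im["R"],im["t"]))
    d=R.T@np.linalg.solve(K,[u,v,1.]); c=-R.T@t
    return c+d*(z-c[2])/d[2]
def proj(im,X):
    p=np.array(im["intrinsics"])@(np.array(im["R"])@np.array(X)+im["t"]); return p[:2]/p[2]
def save(im,n): cv2.imwrite("pics/"+n,cv2.cvtColor(im["color"],cv2.COLOR_RGB2BGR))
E
python3 - <<'E'
from h import *
for n in("top","scene"):
    im=r.get_image(n);save(im,n+"1.png");print(n,-np.array(im["R"]).T@im["t"]);np.save(n+".npy",im,allow_pickle=True)
o=r.get_obs();print(o)
E
```

```text
top [ 0.46430837 -0.20609206  1.2622894 ]
scene [-0.96035551 -0.51569222  0.89157126]
{'time': 0.1, 'qpos': array([ 1.18678657,  0.33384905,  0.03987901,  1.46618799, -0.01340498,
        1.34329791, -0.05849905]), 'qvel': array([-0.0026807 , -0.00233739,  0.00110301, -0.00367989, -0.0016659 ,
       -0.00041127, -0.00031052]), 'joint_efforts': array([ 4.98547830e-03, -6.57800746e+01,  1.34062149e+00, -4.04702640e+01,
       -5.95715060e-02,  4.10287664e-02,  1.20491263e-04]), 'ee_pos': array([ 0.18252194, -0.62350883,  0.29144   ]), 'tool_rot': array([[ 9.59721068e-01,  2.80954118e-01, -5.05785486e-04],
       [ 2.80954557e-01, -9.59720070e-01,  1.38691896e-03],
       [-9.57518885e-05, -1.47315808e-03, -9.99998910e-01]]), 'contact_force': array([ 0.47369897, -1.2433987 , -0.55818664]), 'wrist_torque': array([ 0.01671082,  0.00845993, -0.03657203]), 'grasp_force': 0.0, 'grip_width': 1.001901040523159}
```

View pics/top1.png

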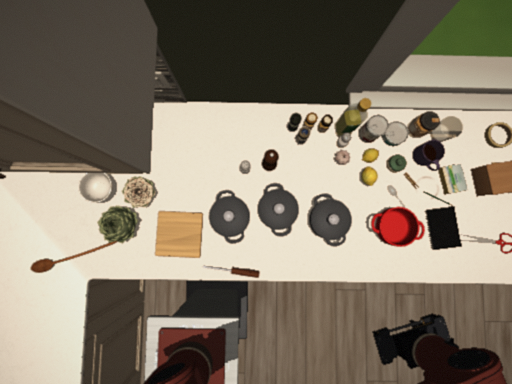

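View pics/scene1.png

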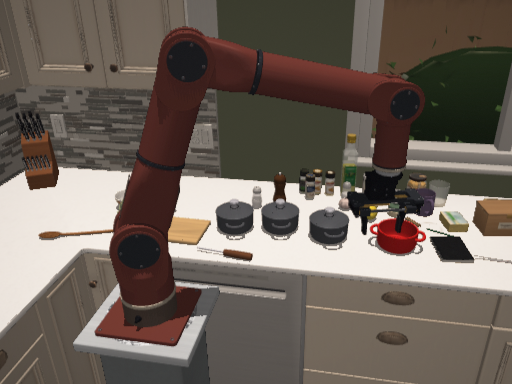

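The top view shows three dark casseroles with knobs at about (229,215), (278,209) and (331,219), and the board at (179,234). The red pot at (398,226) is the look-alike, since it is red and has no lid, so I'll leave it alone. Next I'll refine the positions on an enlarged crop.

Run:
```python
from h import *
im=np.load("top.npy",allow_pickle=True).item(); sc=np.load("scene.npy",allow_pickle=True).item()
g=im["color"].astype(int)
for (u,v) in[(229,215),(278,209),(331,219)]:
    w=g[v-9:v+10,u-9:u+10].min(2); m=(w>110)
    n,l,s,c=cv2.connectedComponentsWithStats(m.astype(np.uint8)); k=1+np.argmax(s[1:,4]); p=c[k]+[u-9,v-9]
    X=ray(im,*p,.108); print(p,s[k],X,proj(sc,X))
# lid disc centre: dark
hsv=cv2.cvtColor(im["color"],cv2.COLOR_RGB2HSV)
m=((hsv[...,0]>8)&(hsv[...,0]<25)&(hsv[...,1]>70)&(hsv[...,2]>120)).astype(np.uint8); m[:, :150]=0; m[:,210:]=0; m[:200]=0;m[265:]=0
cs,_=cv2.findContours(m,0,2); c=max(cs,key=cv2.contourArea); R=cv2.minAreaRect(c); print(R, ray(im,*R[0],.016),[ray(im,*q,.016).round(3) for q in cv2.boxPoints(R)])
crop=cv2.resize(im["color"][165:285,150:370],None,fx=3.6,fy=3.6,interpolation=cv2.INTER_CUBIC)
save({"color":crop},"crop1.png")
cs=cv2.resize(sc["color"][170:270,150:360],None,fx=3.8,fy=3.8,interpolation=cv2.INTER_CUBIC);save({"color":cs},"crop2.png")
```

```text
[228.15189873 215.55696203] [ 4  5 10 10 79] [ 0.5010514 -0.1251338  0.108    ] [234.39680299 201.18762885]
[278.69736842 208.22368421] [ 5  4 10 10 76] [ 0.52777812 -0.29160813  0.108     ] [280.5169408  201.35055925]
[333.49350649 218.93506494] [ 7  4 10 10 77] [ 0.4951289  -0.47337872  0.108     ] [330.19620996 209.5404257 ]
((178.5984344482422, 233.9332733154297), (46.090633392333984, 45.47228240966797), 2.726310968399048) [0.4366557  0.05440006 0.016     ] [array([0.36 , 0.136, 0.016]), array([0.519, 0.135, 0.016]), array([ 0.514, -0.028,  0.016]), array([ 0.355, -0.025,  0.016])]
```

View pics/crop1.png

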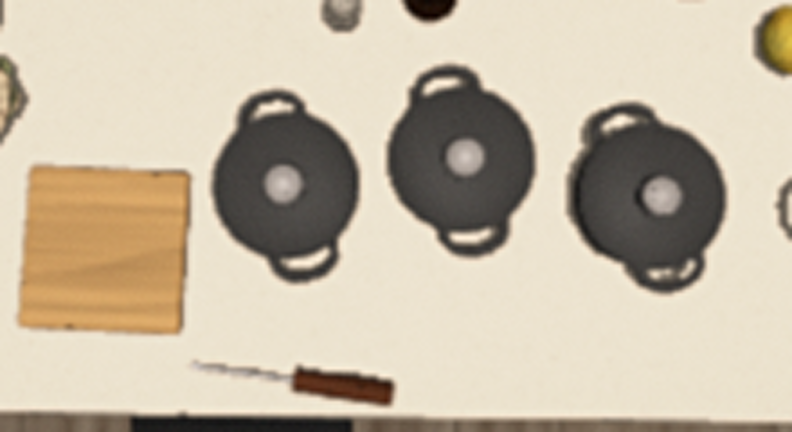

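View pics/crop2.png

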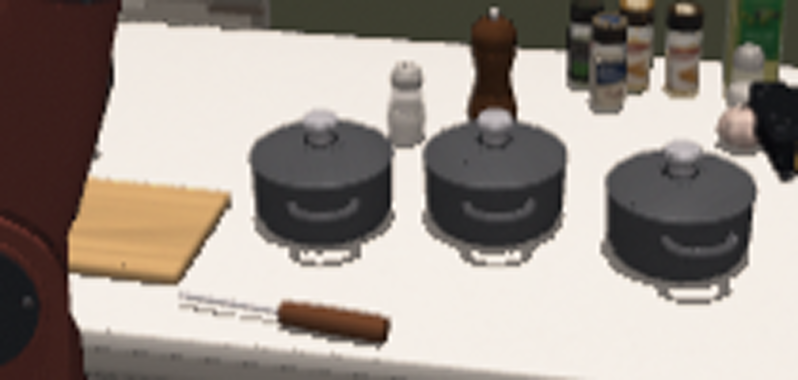

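Crop 1 confirms three dark pots with bright knobs at crop positions (283,184), (465,157) and (661,195), and the board left of them. Crop 2 shows the same knobs from the side, within 1 px of the positions I predicted. I'll start with knob 3.

Emit:
servo_tool([
  {"tx": 50,"ty": -8,"tz": 0,"spin": 0,"hand": 0},
  {"tx": 100,"ty": -16,"tz": 0,"spin": 0,"hand": 0},
  {"tx": 150,"ty": -24,"tz": 10,"spin": 0,"hand": 0},
  {"tx": 200,"ty": -33,"tz": 30,"spin": 0,"hand": 0},
  {"tx": 250,"ty": -41,"tz": 50,"spin": 0,"hand": 0},
  {"tx": 300,"ty": -49,"tz": 70,"spin": 0,"hand": 0},
  {"tx": 342,"ty": -56,"tz": 85,"spin": 0,"hand": 0},
  {"tx": 342,"ty": -56,"tz": 92,"spin": 0,"hand": 0},
])

```text
time: 1.1
ee_pos: [0.4987, -0.4699, 0.1982]
tool_rot: [[0.958, 0.287, -0.0], [0.287, -0.958, 0.004], [0.001, -0.003, -1.0]]
contact_force: [-0.2, -0.9, -0.8]
grip_width: 1.001
grasp_force: 0.0
```

Emit:
servo_tool([
  {"tx": 0,"ty": 0,"tz": 0,"spin": 0,"hand": 60},
  {"tx": 0,"ty": 0,"tz": 0,"spin": 0,"hand": 60},
  {"tx": 0,"ty": 0,"tz": 0,"spin": 0,"hand": 60},
  {"tx": 0,"ty": 0,"tz": 10,"spin": 0,"hand": 60},
  {"tx": 0,"ty": 0,"tz": 20,"spin": 0,"hand": 60},
  {"tx": 0,"ty": 0,"tz": 30,"spin": 0,"hand": 60},
  {"tx": 0,"ty": 0,"tz": 38,"spin": 0,"hand": 60},
  {"tx": 0,"ty": 0,"tz": 38,"spin": 0,"hand": 60},
])

```text
time: 2.1
ee_pos: [0.4948, -0.4736, 0.1612]
tool_rot: [[0.96, 0.281, -0.001], [0.281, -0.96, 0.001], [-0.001, -0.001, -1.0]]
contact_force: [0.5, 0.4, 0.8]
grip_width: 0.768
grasp_force: 0.0
```

```bash
cat > e.py <<'E'
from h import *
import sys
K={1:[.5011,-.1251],2:[.5278,-.2916],3:[.4951,-.4734]}[int(sys.argv[1])]
o=r.get_obs();R=o["tool_rot"];e=R.T@(np.array([*K,.160])-o["ee_pos"]);print("t",round(o["time"],2),"to go mm",(e*1e3).round(1),o["ee_pos"].round(4),"F tool",(R.T@o["contact_force"]).round(2),"T",(R.T@o["wrist_torque"]).round(3),"gap",round(o["grip_width"]*87,2))
E
python3 e.py 3
```

```text
t 2.1 to go mm [ 0.4 -0.1  1.2] [ 0.4948 -0.4736  0.1612] F tool [ 0.62 -0.2  -0.79] T [ 0.005 -0.023  0.036] gap 66.78
```

Emit:
servo_tool([
  {"tx": 0,"ty": 0,"tz": 1,"spin": 0,"hand": 100},
  {"tx": 0,"ty": 0,"tz": 1,"spin": 0,"hand": 110},
  {"tx": 0,"ty": 0,"tz": 1,"spin": 0,"hand": 120},
  {"tx": 0,"ty": 0,"tz": 1,"spin": 0,"hand": 130},
  {"tx": 0,"ty": 0,"tz": 1,"spin": 0,"hand": 135},
  {"tx": 0,"ty": 0,"tz": 1,"spin": 0,"hand": 138},
  {"tx": 0,"ty": 0,"tz": 1,"spin": 0,"hand": 140},
  {"tx": 0,"ty": 0,"tz": 1,"spin": 0,"hand": 140},
])

```text
time: 3.1
ee_pos: [0.4951, -0.474, 0.1613]
tool_rot: [[0.96, 0.281, 0.0], [0.281, -0.96, 0.0], [0.0, -0.0, -1.0]]
contact_force: [0.0, 0.1, -0.3]
grip_width: 0.453
grasp_force: 0.0
```

```bash
python3 e.py 3
```

```text
t 3.1 to go mm [ 0.1 -0.5  1.3] [ 0.4951 -0.474   0.1613] F tool [ 0.08 -0.13  0.34] T [-0.007  0.007  0.088] gap 39.45
```

Emit:
servo_tool([
  {"tx": 0,"ty": 0,"tz": 0,"spin": 0,"hand": 143},
  {"tx": 0,"ty": 0,"tz": 0,"spin": 0,"hand": 146},
  {"tx": 0,"ty": 0,"tz": 0,"spin": 0,"hand": 149},
  {"tx": 0,"ty": 0,"tz": 0,"spin": 0,"hand": 152},
  {"tx": 0,"ty": 0,"tz": 0,"spin": 0,"hand": 155},
  {"tx": 0,"ty": 0,"tz": 0,"spin": 0,"hand": 160},
  {"tx": 0,"ty": 0,"tz": 0,"spin": 0,"hand": 165},
  {"tx": 0,"ty": 0,"tz": 0,"spin": 0,"hand": 165},
])

```text
time: 4.1
ee_pos: [0.4952, -0.4728, 0.1613]
tool_rot: [[0.96, 0.282, -0.001], [0.282, -0.96, 0.002], [-0.0, -0.002, -1.0]]
contact_force: [-1.8, 6.9, 4.8]
grip_width: 0.382
grasp_force: 30.0
```

```bash
python3 e.py 3
```

```text
t 4.1 to go mm [-0.2  0.5  1.3] [ 0.4952 -0.4728  0.1613] F tool [ 0.25 -7.15 -4.8 ] T [ 1.637 -0.221 -0.021] gap 33.22
```

Emit:
servo_tool([
  {"tx": 0,"ty": -0.6,"tz": 0,"spin": 0,"hand": 165},
  {"tx": 0,"ty": -1.2,"tz": 0,"spin": 0,"hand": 165},
  {"tx": 0,"ty": -1.2,"tz": 0,"spin": 0,"hand": 165},
  {"tx": 0.5,"ty": -1.2,"tz": 0,"spin": 0,"hand": 165},
  {"tx": 1,"ty": -1.2,"tz": 0,"spin": 0,"hand": 165},
  {"tx": 1.5,"ty": -1.2,"tz": 0,"spin": 0,"hand": 165},
  {"tx": 1.5,"ty": -1.2,"tz": 0,"spin": 0,"hand": 165},
  {"tx": 1.5,"ty": -1.2,"tz": 0,"spin": 0,"hand": 165},
])

```text
time: 5.1
ee_pos: [0.4955, -0.4725, 0.1613]
tool_rot: [[0.96, 0.28, -0.001], [0.28, -0.96, 0.0], [-0.001, -0.001, -1.0]]
contact_force: [-4.8, 6.1, 5.3]
grip_width: 0.38
grasp_force: 30.0
```

```bash
python3 e.py 3
```

```text
t 5.1 to go mm [-0.7  0.7  1.3] [ 0.4955 -0.4725  0.1613] F tool [-2.92 -7.24 -5.32] T [ 1.28  -0.598 -0.032] gap 33.08
```

Emit:
servo_tool([
  {"tx": 0,"ty": -0.5,"tz": 0,"spin": 0,"hand": 165},
  {"tx": 0,"ty": -1,"tz": 0,"spin": 0,"hand": 165},
  {"tx": 0.3,"ty": -1,"tz": 0,"spin": 0,"hand": 165},
  {"tx": 0.6,"ty": -1,"tz": 0,"spin": 0,"hand": 165},
  {"tx": 0.9,"ty": -1,"tz": 0,"spin": 0,"hand": 165},
  {"tx": 1.2,"ty": -1,"tz": 0,"spin": 0,"hand": 165},
  {"tx": 1.2,"ty": -1,"tz": 0,"spin": 0,"hand": 165},
  {"tx": 1.2,"ty": -1,"tz": 0,"spin": 0,"hand": 165},
])

```text
time: 6.1
ee_pos: [0.4961, -0.4721, 0.1613]
tool_rot: [[0.96, 0.28, -0.001], [0.28, -0.96, -0.001], [-0.001, 0.001, -1.0]]
contact_force: [-5.8, -0.4, 4.8]
grip_width: 0.38
grasp_force: 30.0
```

```bash
python3 e.py 3
```

```text
t 6.1 to go mm [-1.3  1.   1.3] [ 0.4961 -0.4721  0.1613] F tool [-5.69 -1.2  -4.79] T [ 0.143 -1.388  0.046] gap 33.07
```

Emit:
servo_tool([
  {"tx": -0.8,"ty": 0,"tz": 0,"spin": 0,"hand": 165},
  {"tx": -1.6,"ty": 0,"tz": 0,"spin": 0,"hand": 165},
  {"tx": -2.4,"ty": 0,"tz": 0,"spin": 0,"hand": 165},
  {"tx": -3,"ty": 0,"tz": 0,"spin": 0,"hand": 165},
  {"tx": -3.6,"ty": 0,"tz": 0,"spin": 0,"hand": 165},
  {"tx": -4.2,"ty": 0,"tz": 0,"spin": 0,"hand": 165},
  {"tx": -4.7,"ty": 0,"tz": 0,"spin": 0,"hand": 165},
  {"tx": -4.7,"ty": 0,"tz": 0,"spin": 0,"hand": 165},
])

```text
time: 7.1
ee_pos: [0.4937, -0.472, 0.1614]
tool_rot: [[0.959, 0.282, 0.002], [0.282, -0.959, -0.0], [0.002, 0.001, -1.0]]
contact_force: [4.6, -3.8, 0.4]
grip_width: 0.382
grasp_force: 30.0
```

```bash
python3 e.py 3
```

```text
t 7.1 to go mm [1.  1.7 1.4] [ 0.4937 -0.472   0.1614] F tool [ 3.32  4.89 -0.36] T [-1.052  0.726  0.026] gap 33.19
```

Emit:
servo_tool([
  {"tx": 1,"ty": 0,"tz": 0,"spin": 0,"hand": 165},
  {"tx": 2,"ty": 1,"tz": 0,"spin": 0,"hand": 165},
  {"tx": 2,"ty": 1,"tz": 0,"spin": 0,"hand": 130},
  {"tx": 2,"ty": 1,"tz": 0,"spin": 0,"hand": 60},
  {"tx": 2,"ty": 1,"tz": 0,"spin": 0,"hand": 60},
  {"tx": 2,"ty": 1,"tz": -15,"spin": 0,"hand": 60},
  {"tx": 2,"ty": 1,"tz": -35,"spin": 0,"hand": 60},
  {"tx": 2,"ty": 1,"tz": -40,"spin": 0,"hand": 60},
])

```text
time: 8.1
ee_pos: [0.4956, -0.4735, 0.2043]
tool_rot: [[0.96, 0.281, 0.003], [0.281, -0.96, -0.003], [0.002, 0.003, -1.0]]
contact_force: [0.1, -0.1, 0.8]
grip_width: 0.763
grasp_force: 0.0
```

```bash
python3 e.py 2
```

```text
t 8.1 to go mm [  81.9 -165.7   43.9] [ 0.4956 -0.4735  0.2043] F tool [ 0.03  0.09 -0.8 ] T [-0.021 -0.044 -0.003] gap 66.4
```

Emit:
servo_tool([
  {"tx": 20,"ty": -40,"tz": 0,"spin": 0,"hand": 60},
  {"tx": 45,"ty": -90,"tz": 0,"spin": 0,"hand": 60},
  {"tx": 67,"ty": -135,"tz": 0,"spin": 0,"hand": 60},
  {"tx": 81,"ty": -165,"tz": 0,"spin": 0,"hand": 60},
  {"tx": 82,"ty": -166.5,"tz": 0,"spin": 0,"hand": 60},
  {"tx": 82,"ty": -166.5,"tz": 3,"spin": 0,"hand": 60},
  {"tx": 82,"ty": -166.5,"tz": 22,"spin": 0,"hand": 60},
  {"tx": 82,"ty": -166.5,"tz": 41,"spin": 0,"hand": 60},
])

```text
time: 9.1
ee_pos: [0.5259, -0.2909, 0.1583]
tool_rot: [[0.96, 0.279, -0.001], [0.279, -0.96, 0.0], [-0.001, -0.001, -1.0]]
contact_force: [0.4, -1.0, -0.2]
grip_width: 0.767
grasp_force: 0.0
```

Emit:
servo_tool([
  {"tx": 0,"ty": 0,"tz": 0,"spin": 0,"hand": 80},
  {"tx": 0,"ty": 0,"tz": 0,"spin": 0,"hand": 100},
  {"tx": 0,"ty": 0,"tz": 0,"spin": 0,"hand": 120},
  {"tx": 0,"ty": 0,"tz": 0,"spin": 0,"hand": 130},
  {"tx": 0,"ty": 0,"tz": 0,"spin": 0,"hand": 135},
  {"tx": 0,"ty": 0,"tz": 0,"spin": 0,"hand": 138},
  {"tx": 0,"ty": 0,"tz": 0,"spin": 0,"hand": 140},
  {"tx": 0,"ty": 0,"tz": 0,"spin": 0,"hand": 140},
])

```text
time: 10.1
ee_pos: [0.5267, -0.29, 0.1603]
tool_rot: [[0.96, 0.281, -0.0], [0.281, -0.96, 0.0], [-0.0, -0.0, -1.0]]
contact_force: [0.8, -0.5, 0.0]
grip_width: 0.448
grasp_force: 0.0
```

```bash
python3 e.py 2
```

```text
t 10.1 to go mm [0.6 1.8 0.3] [ 0.5267 -0.29    0.1603] F tool [ 0.61  0.75 -0.01] T [-0.022 -0.003  0.013] gap 38.98
```

Emit:
servo_tool([
  {"tx": 0,"ty": 1,"tz": 0,"spin": 0,"hand": 143},
  {"tx": 0,"ty": 1,"tz": 0,"spin": 0,"hand": 146},
  {"tx": 0,"ty": 1,"tz": 0,"spin": 0,"hand": 149},
  {"tx": 0,"ty": 1,"tz": 0,"spin": 0,"hand": 152},
  {"tx": 0,"ty": 1,"tz": 0,"spin": 0,"hand": 155},
  {"tx": 0,"ty": 1,"tz": 0,"spin": 0,"hand": 160},
  {"tx": 0,"ty": 1,"tz": 0,"spin": 0,"hand": 165},
  {"tx": 0,"ty": 1,"tz": 0,"spin": 0,"hand": 165},
])

```text
time: 11.1
ee_pos: [0.5269, -0.2909, 0.1602]
tool_rot: [[0.96, 0.281, -0.0], [0.281, -0.96, 0.0], [-0.0, -0.0, -1.0]]
contact_force: [0.1, 0.9, 0.4]
grip_width: 0.385
grasp_force: 30.0
```

```bash
python3 e.py 2
```

```text
t 11.1 to go mm [0.6 0.9 0.2] [ 0.5269 -0.2909  0.1602] F tool [ 0.39 -0.8  -0.42] T [ 0.091 -0.002 -0.023] gap 33.52
```

Knob 2 is pinched with almost no side force. I'll rock it toward +x.

Emit:
servo_tool([
  {"tx": 0.5,"ty": 0,"tz": 0,"spin": 0,"hand": 165},
  {"tx": 1,"ty": 0,"tz": 0,"spin": 0,"hand": 165},
  {"tx": 1.5,"ty": 0,"tz": 0,"spin": 0,"hand": 165},
  {"tx": 2,"ty": 0,"tz": 0,"spin": 0,"hand": 165},
  {"tx": 2.5,"ty": 0,"tz": 0,"spin": 0,"hand": 165},
  {"tx": 2.5,"ty": 0,"tz": 0,"spin": 0,"hand": 165},
  {"tx": 2.5,"ty": 0,"tz": 0,"spin": 0,"hand": 165},
  {"tx": 2.5,"ty": 0,"tz": 0,"spin": 0,"hand": 165},
])

```text
time: 12.1
ee_pos: [0.5284, -0.2906, 0.1601]
tool_rot: [[0.96, 0.28, -0.002], [0.28, -0.96, 0.0], [-0.002, -0.001, -1.0]]
contact_force: [-6.2, -0.1, 3.1]
grip_width: 0.381
grasp_force: 30.0
```

```bash
python3 e.py 2
```

```text
t 12.1 to go mm [-0.8  0.8  0.1] [ 0.5284 -0.2906  0.1601] F tool [-5.98 -1.67 -3.12] T [ 0.443 -1.337  0.012] gap 33.12
```

Emit:
servo_tool([
  {"tx": -1,"ty": 0,"tz": 0,"spin": 0,"hand": 165},
  {"tx": -2,"ty": 0,"tz": 0,"spin": 0,"hand": 165},
  {"tx": -2.7,"ty": 0,"tz": 0,"spin": 0,"hand": 165},
  {"tx": -3.4,"ty": 0,"tz": 0,"spin": 0,"hand": 165},
  {"tx": -4,"ty": 0,"tz": 0,"spin": 0,"hand": 165},
  {"tx": -4.5,"ty": 0,"tz": 0,"spin": 0,"hand": 165},
  {"tx": -4.5,"ty": 0,"tz": 0,"spin": 0,"hand": 165},
  {"tx": -4.5,"ty": 0,"tz": 0,"spin": 0,"hand": 165},
])

```text
time: 13.1
ee_pos: [0.5252, -0.2914, 0.1603]
tool_rot: [[0.96, 0.281, 0.0], [0.281, -0.96, 0.0], [0.0, -0.0, -1.0]]
contact_force: [3.7, 1.0, -1.9]
grip_width: 0.382
grasp_force: 30.0
```

```bash
python3 e.py 2
```

```text
t 13.1 to go mm [2.4 0.9 0.3] [ 0.5252 -0.2914  0.1603] F tool [3.82 0.08 1.89] T [-0.025  0.767 -0.037] gap 33.22
```

Emit:
servo_tool([
  {"tx": 1,"ty": 0,"tz": 0,"spin": 0,"hand": 165},
  {"tx": 2,"ty": 0,"tz": 0,"spin": 0,"hand": 165},
  {"tx": 2,"ty": 0,"tz": 0,"spin": 0,"hand": 130},
  {"tx": 2,"ty": 0,"tz": 0,"spin": 0,"hand": 60},
  {"tx": 2,"ty": 0,"tz": 0,"spin": 0,"hand": 60},
  {"tx": 2,"ty": 0,"tz": -15,"spin": 0,"hand": 60},
  {"tx": 2,"ty": 0,"tz": -35,"spin": 0,"hand": 60},
  {"tx": 2,"ty": 0,"tz": -40,"spin": 0,"hand": 60},
])

```text
time: 14.1
ee_pos: [0.5278, -0.2913, 0.2026]
tool_rot: [[0.96, 0.281, 0.003], [0.281, -0.96, -0.001], [0.002, 0.002, -1.0]]
contact_force: [0.5, 0.1, 0.2]
grip_width: 0.762
grasp_force: 0.0
```

```bash
python3 e.py 1
```

```text
t 14.1 to go mm [  21.  -167.1   42.3] [ 0.5278 -0.2913  0.2026] F tool [ 0.46  0.05 -0.21] T [-0.077 -0.007  0.013] gap 66.27
```

Emit:
servo_tool([
  {"tx": 5,"ty": -40,"tz": 0,"spin": 0,"hand": 60},
  {"tx": 11,"ty": -90,"tz": 0,"spin": 0,"hand": 60},
  {"tx": 17,"ty": -135,"tz": 0,"spin": 0,"hand": 60},
  {"tx": 21,"ty": -165,"tz": 0,"spin": 0,"hand": 60},
  {"tx": 21,"ty": -167.8,"tz": 0,"spin": 0,"hand": 60},
  {"tx": 21,"ty": -167.8,"tz": 3,"spin": 0,"hand": 60},
  {"tx": 21,"ty": -167.8,"tz": 22,"spin": 0,"hand": 60},
  {"tx": 21,"ty": -167.8,"tz": 40,"spin": 0,"hand": 60},
])

```text
time: 15.1
ee_pos: [0.4999, -0.1253, 0.1594]
tool_rot: [[0.96, 0.279, -0.0], [0.279, -0.96, -0.0], [-0.0, 0.0, -1.0]]
contact_force: [-0.6, -0.4, 0.3]
grip_width: 0.766
grasp_force: 0.0
```

Emit:
servo_tool([
  {"tx": 0,"ty": 0,"tz": 0,"spin": 0,"hand": 80},
  {"tx": 0,"ty": 0,"tz": 0,"spin": 0,"hand": 100},
  {"tx": 0,"ty": 0,"tz": 0,"spin": 0,"hand": 120},
  {"tx": 0,"ty": 0,"tz": 0,"spin": 0,"hand": 130},
  {"tx": 0,"ty": 0,"tz": 0,"spin": 0,"hand": 135},
  {"tx": 0,"ty": 0,"tz": 0,"spin": 0,"hand": 138},
  {"tx": 0,"ty": 0,"tz": 0,"spin": 0,"hand": 140},
  {"tx": 0,"ty": 0,"tz": 0,"spin": 0,"hand": 140},
])

```text
time: 16.1
ee_pos: [0.5, -0.124, 0.1603]
tool_rot: [[0.96, 0.281, 0.0], [0.281, -0.96, 0.0], [0.0, -0.0, -1.0]]
contact_force: [1.3, -0.1, -0.6]
grip_width: 0.455
grasp_force: 0.0
```

```bash
python3 e.py 1
```

```text
t 16.1 to go mm [0.8 1.4 0.3] [ 0.5    -0.124   0.1603] F tool [1.2  0.49 0.62] T [ 0.042 -0.023  0.001] gap 39.62
```

Emit:
servo_tool([
  {"tx": 0,"ty": 0.7,"tz": 0,"spin": 0,"hand": 143},
  {"tx": 0,"ty": 0.7,"tz": 0,"spin": 0,"hand": 146},
  {"tx": 0,"ty": 0.7,"tz": 0,"spin": 0,"hand": 149},
  {"tx": 0,"ty": 0.7,"tz": 0,"spin": 0,"hand": 152},
  {"tx": 0,"ty": 0.7,"tz": 0,"spin": 0,"hand": 155},
  {"tx": 0,"ty": 0.7,"tz": 0,"spin": 0,"hand": 160},
  {"tx": 0,"ty": 0.7,"tz": 0,"spin": 0,"hand": 165},
  {"tx": 0,"ty": 0.7,"tz": 0,"spin": 0,"hand": 165},
])

```text
time: 17.1
ee_pos: [0.5002, -0.1247, 0.1603]
tool_rot: [[0.96, 0.281, -0.0], [0.281, -0.96, 0.0], [0.0, -0.0, -1.0]]
contact_force: [0.2, -0.1, -0.3]
grip_width: 0.379
grasp_force: 30.0
```

```bash
python3 e.py 1
```

```text
t 17.1 to go mm [0.8 0.7 0.3] [ 0.5002 -0.1247  0.1603] F tool [0.18 0.16 0.28] T [ 0.1   -0.006  0.058] gap 32.95
```

Emit:
servo_tool([
  {"tx": 0.5,"ty": 0,"tz": 0,"spin": 0,"hand": 165},
  {"tx": 1,"ty": 0,"tz": 0,"spin": 0,"hand": 165},
  {"tx": 1.5,"ty": 0,"tz": 0,"spin": 0,"hand": 165},
  {"tx": 2,"ty": 0,"tz": 0,"spin": 0,"hand": 165},
  {"tx": 2.5,"ty": 0,"tz": 0,"spin": 0,"hand": 165},
  {"tx": 2.5,"ty": 0,"tz": 0,"spin": 0,"hand": 165},
  {"tx": 2.5,"ty": 0,"tz": 0,"spin": 0,"hand": 165},
  {"tx": 2.5,"ty": 0,"tz": 0,"spin": 0,"hand": 165},
])

```text
time: 18.1
ee_pos: [0.5024, -0.124, 0.1601]
tool_rot: [[0.96, 0.281, -0.0], [0.281, -0.96, 0.0], [-0.0, -0.0, -1.0]]
contact_force: [-4.8, -1.0, 0.5]
grip_width: 0.381
grasp_force: 30.0
```

```bash
python3 e.py 1
```

```text
t 18.1 to go mm [-1.5  0.7  0.1] [ 0.5024 -0.124   0.1601] F tool [-4.9  -0.43 -0.46] T [ 0.139 -0.945 -0.035] gap 33.14
```

Emit:
servo_tool([
  {"tx": -0.8,"ty": 0,"tz": 0,"spin": 0,"hand": 165},
  {"tx": -1.6,"ty": 0,"tz": 0,"spin": 0,"hand": 165},
  {"tx": -2.4,"ty": 0,"tz": 0,"spin": 0,"hand": 165},
  {"tx": -3.2,"ty": 0,"tz": 0,"spin": 0,"hand": 165},
  {"tx": -4,"ty": 0,"tz": 0,"spin": 0,"hand": 165},
  {"tx": -4.8,"ty": 0,"tz": 0,"spin": 0,"hand": 165},
  {"tx": -4.8,"ty": 0,"tz": 0,"spin": 0,"hand": 165},
  {"tx": -4.8,"ty": 0,"tz": 0,"spin": 0,"hand": 165},
])

```text
time: 19.1
ee_pos: [0.4983, -0.1251, 0.1604]
tool_rot: [[0.96, 0.281, 0.001], [0.281, -0.96, 0.0], [0.001, 0.0, -1.0]]
contact_force: [4.1, 2.2, -0.5]
grip_width: 0.381
grasp_force: 30.0
```

```bash
python3 e.py 1
```

```text
t 19.1 to go mm [2.7 0.7 0.4] [ 0.4983 -0.1251  0.1604] F tool [ 4.51 -0.92  0.47] T [ 0.145  0.936 -0.022] gap 33.14
```

Emit:
servo_tool([
  {"tx": 0.5,"ty": 0,"tz": 0,"spin": 0,"hand": 165},
  {"tx": 1,"ty": 0,"tz": 0,"spin": 0,"hand": 165},
  {"tx": 1.5,"ty": 0,"tz": 0,"spin": 0,"hand": 165},
  {"tx": 2,"ty": 0,"tz": 0,"spin": 0,"hand": 165},
  {"tx": 2.4,"ty": 0,"tz": 0,"spin": 0,"hand": 165},
  {"tx": 2.4,"ty": 0,"tz": 0,"spin": 0,"hand": 165},
  {"tx": 2.4,"ty": 0,"tz": 0,"spin": 0,"hand": 165},
  {"tx": 2.4,"ty": 0,"tz": 0,"spin": 0,"hand": 165},
])

```text
time: 20.1
ee_pos: [0.5001, -0.1247, 0.1602]
tool_rot: [[0.96, 0.281, -0.0], [0.281, -0.96, 0.0], [-0.0, -0.0, -1.0]]
contact_force: [-0.4, 1.2, 2.6]
grip_width: 0.384
grasp_force: 30.0
```

```bash
python3 e.py 1
```

```text
t 20.1 to go mm [0.9 0.6 0.2] [ 0.5001 -0.1247  0.1602] F tool [-0.11 -1.23 -2.61] T [ 0.299 -0.152  0.007] gap 33.43
```

Emit:
servo_tool([
  {"tx": 0.5,"ty": 0,"tz": 0,"spin": 0,"hand": 165},
  {"tx": 1.0,"ty": 0,"tz": 0,"spin": 0,"hand": 165},
  {"tx": 1.5,"ty": 0,"tz": 0,"spin": 0,"hand": 165},
  {"tx": 2.0,"ty": 0,"tz": 0,"spin": 0,"hand": 165},
  {"tx": 2.5,"ty": 0,"tz": 0,"spin": 0,"hand": 165},
  {"tx": 3.0,"ty": 0,"tz": 0,"spin": 0,"hand": 165},
  {"tx": 3.5,"ty": 0,"tz": 0,"spin": 0,"hand": 165},
  {"tx": 3.5,"ty": 0,"tz": 0,"spin": 0,"hand": 165},
])

```text
time: 21.1
ee_pos: [0.5033, -0.1238, 0.16]
tool_rot: [[0.96, 0.281, -0.001], [0.281, -0.96, 0.0], [-0.001, -0.0, -1.0]]
contact_force: [-5.7, -0.6, 1.0]
grip_width: 0.378
grasp_force: 30.0
```

```bash
python3 e.py 1
```

```text
t 21.1 to go mm [-2.5  0.7  0. ] [ 0.5033 -0.1238  0.16  ] F tool [-5.68 -1.02 -1.01] T [ 0.22  -1.153  0.056] gap 32.92
```

Emit:
servo_tool([
  {"tx": -1,"ty": 0,"tz": 0,"spin": 0,"hand": 165},
  {"tx": -2,"ty": 0,"tz": 0,"spin": 0,"hand": 165},
  {"tx": -3,"ty": 0,"tz": 0,"spin": 0,"hand": 165},
  {"tx": -3.5,"ty": 0,"tz": -0.5,"spin": 0,"hand": 165},
  {"tx": -3.5,"ty": 0,"tz": -1,"spin": 0,"hand": 165},
  {"tx": -3.5,"ty": 0,"tz": -1.5,"spin": 0,"hand": 165},
  {"tx": -3.5,"ty": 0,"tz": -2,"spin": 0,"hand": 165},
  {"tx": -3.5,"ty": 0,"tz": -2,"spin": 0,"hand": 165},
])

```text
time: 22.1
ee_pos: [0.5005, -0.1246, 0.1624]
tool_rot: [[0.96, 0.281, 0.0], [0.281, -0.96, 0.0], [0.0, 0.0, -1.0]]
contact_force: [1.4, 1.5, -0.1]
grip_width: 0.381
grasp_force: 30.0
```

```bash
python3 e.py 1
```

```text
t 22.1 to go mm [0.4 0.7 2.4] [ 0.5005 -0.1246  0.1624] F tool [ 1.79 -1.05  0.11] T [0.187 0.383 0.017] gap 33.17
```

Knob 1 gives: it leans 3.4 mm, springs back, and pulls up 2 mm with no load, while knobs 2 and 3 stayed stiff. Lid 1 is therefore the loose one, so I'll lift it.

Emit:
servo_tool([
  {"tx": 0,"ty": 0,"tz": -1,"spin": 0,"hand": 165},
  {"tx": 0,"ty": 0,"tz": -2,"spin": 0,"hand": 165},
  {"tx": 0,"ty": 0,"tz": -4,"spin": 0,"hand": 165},
  {"tx": 0,"ty": 0,"tz": -7,"spin": 0,"hand": 165},
  {"tx": 0,"ty": 0,"tz": -12,"spin": 0,"hand": 165},
  {"tx": 0,"ty": 0,"tz": -19,"spin": 0,"hand": 165},
  {"tx": 0,"ty": 0,"tz": -27,"spin": 0,"hand": 165},
  {"tx": 0,"ty": 0,"tz": -35,"spin": 0,"hand": 165},
])

```text
time: 23.1
ee_pos: [0.5004, -0.1247, 0.198]
tool_rot: [[0.96, 0.281, 0.0], [0.281, -0.96, -0.0], [0.0, 0.0, -1.0]]
contact_force: [0.3, 1.0, -8.5]
grip_width: 0.383
grasp_force: 30.0
```

```bash
python3 e.py 1
python3 - <<'E'
from h import *
a=r.get_image("scene")["color"][130:270,130:340]
save({"color":cv2.resize(a,None,fx=3.6,fy=3.6,interpolation=cv2.INTER_CUBIC)},"lift.png")
E
```

```text
t 23.1 to go mm [ 0.6  0.6 38. ] [ 0.5004 -0.1247  0.198 ] F tool [ 0.57 -0.87  8.5 ] T [-0.    -0.014 -0.049] gap 33.29
```

View pics/lift.png

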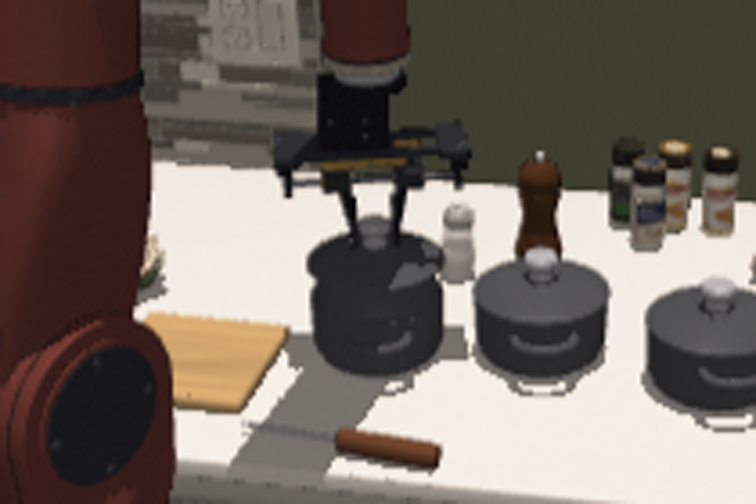

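The picture shows lid 1 hanging level above its pot at crop (375,260), carrying 8.5 N. The other lids are seated. I'll move it to the board.

Emit:
servo_tool([
  {"tx": 0,"ty": -5,"tz": -10,"spin": 0,"hand": 165},
  {"tx": -1,"ty": -20,"tz": -10,"spin": 0,"hand": 165},
  {"tx": -3,"ty": -50,"tz": -10,"spin": 0,"hand": 165},
  {"tx": -5,"ty": -85,"tz": -10,"spin": 0,"hand": 165},
  {"tx": -7,"ty": -120,"tz": -10,"spin": 0,"hand": 165},
  {"tx": -9,"ty": -155,"tz": -10,"spin": 0,"hand": 165},
  {"tx": -10,"ty": -178,"tz": -10,"spin": 0,"hand": 165},
  {"tx": -11,"ty": -190,"tz": -5,"spin": 0,"hand": 165},
])

```text
time: 24.15
ee_pos: [0.4356, 0.0565, 0.2023]
tool_rot: [[0.959, 0.283, 0.001], [0.283, -0.959, -0.0], [0.001, 0.0, -1.0]]
contact_force: [0.3, -0.3, -8.6]
grip_width: 0.381
grasp_force: 30.0
```

Emit:
servo_tool([
  {"tx": 0,"ty": 0,"tz": 0,"spin": 0,"hand": 165},
  {"tx": 0,"ty": 0,"tz": 10,"spin": 0,"hand": 165},
  {"tx": 0,"ty": 0,"tz": 25,"spin": 0,"hand": 165},
  {"tx": 0,"ty": 0,"tz": 40,"spin": 0,"hand": 165},
  {"tx": 0,"ty": 0,"tz": 55,"spin": 0,"hand": 165},
  {"tx": 0,"ty": 0,"tz": 67,"spin": 0,"hand": 165},
  {"tx": 0,"ty": 0,"tz": 72,"spin": 0,"hand": 165},
  {"tx": 0,"ty": 0,"tz": 72,"spin": 0,"hand": 165},
])

```text
time: 25.15
ee_pos: [0.4363, 0.0547, 0.1301]
tool_rot: [[0.96, 0.281, -0.0], [0.281, -0.96, 0.0], [-0.0, -0.0, -1.0]]
contact_force: [0.0, 0.8, -9.2]
grip_width: 0.382
grasp_force: 30.0
```

```bash
python3 e.py 1
python3 - <<'E'
from h import *
im=r.get_image("top");a=im["color"][165:285,110:310]
o=r.get_obs();print(proj(im,o["ee_pos"]-[0,0,.05]),proj(im,[.4367,.0544,.016]))
save({"color":cv2.resize(a,None,fx=3.8,fy=3.8,interpolation=cv2.INTER_CUBIC)},"over.png")
E
```

```text
t 25.15 to go mm [ 11.6 190.7 -30. ] [0.4363 0.0547 0.1301] F tool [ 0.25 -0.74  9.21] T [-0.009 -0.027  0.054] gap 33.28
[174.44957632 234.33609005] [178.59893221 233.92062621]
```

View pics/over.png

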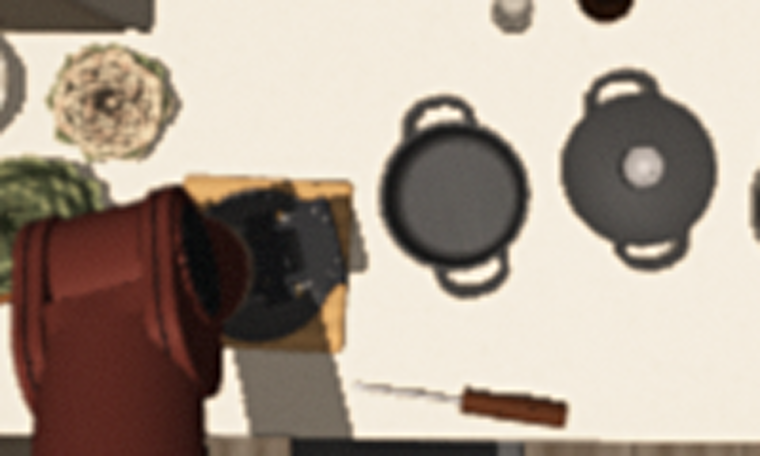

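The lid is over the board around crop (275,265), and its parallax matches a lid held above the centre. Pot 1 is open and hasn't moved. I'll lower it gently.

Emit:
servo_tool([
  {"tx": 0,"ty": 0,"tz": 5,"spin": 0,"hand": 165},
  {"tx": 0,"ty": 0,"tz": 9,"spin": 0,"hand": 165},
  {"tx": 0,"ty": 0,"tz": 11.5,"spin": 0,"hand": 165},
  {"tx": 0,"ty": 0,"tz": 13,"spin": 0,"hand": 165},
  {"tx": 0,"ty": 0,"tz": 14,"spin": 0,"hand": 165},
  {"tx": 0,"ty": 0,"tz": 15,"spin": 0,"hand": 165},
  {"tx": 0,"ty": 0,"tz": 16,"spin": 0,"hand": 165},
  {"tx": 0,"ty": 0,"tz": 16,"spin": 0,"hand": 165},
])

```text
time: 26.2
ee_pos: [0.4367, 0.0548, 0.1147]
tool_rot: [[0.96, 0.281, 0.001], [0.281, -0.96, 0.0], [0.001, 0.0, -1.0]]
contact_force: [-0.9, 0.8, -3.3]
grip_width: 0.381
grasp_force: 30.0
```

```bash
python3 e.py 1
```

```text
t 26.2 to go mm [ 11.3 190.7 -45.3] [0.4367 0.0548 0.1147] F tool [-0.68 -1.06  3.31] T [ 0.195 -0.172 -0.036] gap 33.12
```

Touching now, with the load down to 3.3 N. I'll lower a little more, then release.

Emit:
servo_tool([
  {"tx": 0,"ty": 0,"tz": 0.5,"spin": 0,"hand": 165},
  {"tx": 0,"ty": 0,"tz": 1,"spin": 0,"hand": 165},
  {"tx": 0,"ty": 0,"tz": 1.5,"spin": 0,"hand": 165},
  {"tx": 0,"ty": 0,"tz": 2,"spin": 0,"hand": 165},
  {"tx": 0,"ty": 0,"tz": 2,"spin": 0,"hand": 165},
  {"tx": 0,"ty": 0,"tz": 2,"spin": 0,"hand": 165},
  {"tx": 0,"ty": 0,"tz": 2,"spin": 0,"hand": 165},
  {"tx": 0,"ty": 0,"tz": 2,"spin": 0,"hand": 165},
])

```text
time: 27.2
ee_pos: [0.4364, 0.0546, 0.1123]
tool_rot: [[0.96, 0.281, 0.0], [0.281, -0.96, 0.0], [0.0, -0.0, -1.0]]
contact_force: [0.5, 2.0, -1.0]
grip_width: 0.384
grasp_force: 30.0
```

Emit:
servo_tool([
  {"tx": 0,"ty": 0,"tz": 0,"spin": 0,"hand": 140},
  {"tx": 0,"ty": 0,"tz": 0,"spin": 0,"hand": 110},
  {"tx": 0,"ty": 0,"tz": 0,"spin": 0,"hand": 60},
  {"tx": 0,"ty": 0,"tz": 0,"spin": 0,"hand": 50},
  {"tx": 0,"ty": 0,"tz": -3,"spin": 0,"hand": 50},
  {"tx": 0,"ty": 0,"tz": -15,"spin": 0,"hand": 50},
  {"tx": 0,"ty": 0,"tz": -40,"spin": 0,"hand": 50},
  {"tx": 0,"ty": 0,"tz": -70,"spin": 0,"hand": 50},
])

```text
time: 28.2
ee_pos: [0.4361, 0.0547, 0.1836]
tool_rot: [[0.96, 0.281, -0.0], [0.281, -0.96, 0.0], [-0.0, -0.0, -1.0]]
contact_force: [0.2, -0.1, -0.1]
grip_width: 0.8
grasp_force: 0.0
```

Emit:
servo_tool([
  {"tx": 0,"ty": 20,"tz": -40,"spin": 0,"hand": 50},
  {"tx": 10,"ty": 60,"tz": -60,"spin": 0,"hand": 50},
  {"tx": 20,"ty": 110,"tz": -60,"spin": 0,"hand": 50},
  {"tx": 30,"ty": 160,"tz": -60,"spin": 0,"hand": 50},
  {"tx": 40,"ty": 210,"tz": -60,"spin": 0,"hand": 50},
  {"tx": 50,"ty": 260,"tz": -60,"spin": 0,"hand": 50},
  {"tx": 50,"ty": 290,"tz": -60,"spin": 0,"hand": 50},
  {"tx": 50,"ty": 300,"tz": -60,"spin": 0,"hand": 50},
])

```text
time: 29.2
ee_pos: [0.5686, -0.2211, 0.2426]
tool_rot: [[0.96, 0.279, 0.0], [0.279, -0.96, -0.0], [0.0, 0.0, -1.0]]
contact_force: [0.4, 0.7, -0.2]
grip_width: 0.812
grasp_force: 0.0
```

Run:
```python
from h import *
im=r.get_image("top");a=im["color"]
w=a[220:248,165:193].min(2)
n,l,s,c=cv2.connectedComponentsWithStats((w>110).astype(np.uint8)*1);print([(s[i],c[i]+[165,220],ray(im,*(c[i]+[165,220]),.060)) for i in range(1,n) if 30<s[i,4]<150])
save({"color":cv2.resize(a[165:285,110:310],None,fx=3.8,fy=3.8,interpolation=cv2.INTER_CUBIC)},"end.png")
```

```text
[(array([ 6, 10, 10, 10, 77], dtype=int32), array([175.71428571, 234.28571429]), array([0.43630393, 0.05493532, 0.06      ]))]
```

View pics/end.png

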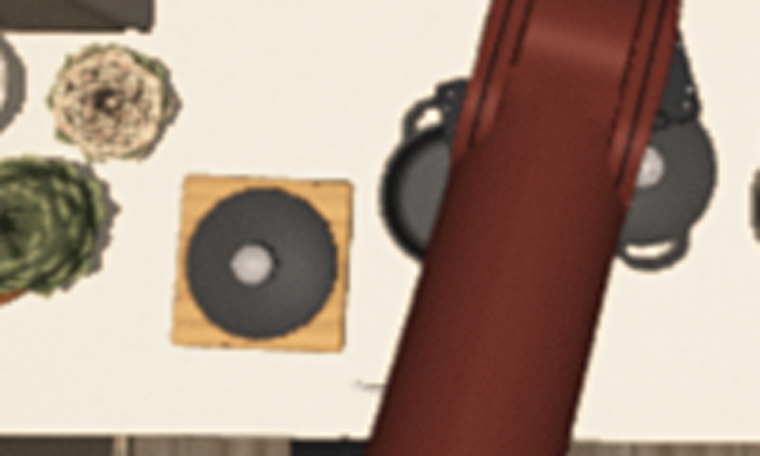

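The lid is flat on the board. Its knob is at crop (252,264), which gives (0.436, 0.055) against the board centre at (0.437, 0.054). The arm is clear of everything.

```bash
python3 -c "
from cell import r
print(r.hand_in())"
```

```text
the job is handed in; nothing more can be done
None
```

Job handed in: knob 1 was the loose one, and its lid now sits right way up within about 1 mm of the board's centre; lids 2 and 3 felt sound and were left on, though side force reached about 6–7 N while feeling the knobs, above the 4 N at which a lid can slide.

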